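# Kit the crate latch under the caddy flap

### The job

Put the pale blue crate latch away in the grey parts caddy: lift the white hinged flap well clear (to upright or beyond), turn the latch to match the yellow-floored cutout in the black foam and press it in fully home, fin up, then close the flap completely and let go of it. Leave the egg, the brass plug and the basket clip where they are.

Things in the scene. Friction and masses are not known exactly. Their poses are not given: they have to be found in the camera images.
- caddy: Grey parts caddy, fixed, 130 mm (its x) by 220 mm (its y). Origin: centre of its underside, z up. Its -x side is the low front (45 mm high), roughly towards the robot; its +x side the 78 mm high back wall that carries the flap hinge. End walls (5 mm thick, at y = +-107 mm) are 78 mm high. Inside, a black foam bed has its top 45 mm above the origin.
- recess (a point): Middle of the main bar of the L-shaped cutout, on its yellow floor, 31 mm above the caddy's underside, 13 mm in front (-x) of its middle; axes as the caddy's. 14 mm deep, walls 2 mm clear of the latch all round, top 4 mm a sloping lip. Runs along caddy y, toe pocket to +x at the +y end. With the latch home, its origin and axes coincide with this point's; it fits no other way round.
- flap (a joint): Angle of the white flap, rad: 0 closed (level, 82 mm above the caddy's underside), growing as its front edge rises and swings back, stop at 1.95. It starts closed or slightly ajar. A stiff hinge (about 0.28 N m of friction) holds it wherever it is left. It weighs 200 g. It closes fully only over a latch that is seated.
- flap_hinge (a point): Middle of the flap's hinge line, which runs along the caddy's y, 62.5 mm behind the caddy's middle and 82 mm above its underside. Axes turn with the flap.
- flap_handle (a point): Middle of the flap's dark round bar: 12 mm thick, 98 mm clear length, along caddy y. Closed, it is 146 mm in front of (-x) and 37 mm above the hinge line; it turns with the flap. 25 mm are free below and beside it: pinch it from above, across the bar, at any flap angle; the hand can keep pointing down as the bar turns in its grip. Flap plate: 5 mm thick, front edge 126 mm from the hinge.
- latch: Pale blue plastic crate latch, about 90 g, loose, lying flat, fin up, any yaw. An L of 16 mm thick plastic: main bar 32 mm (its x) by 120 mm (its y), with a toe 28 mm wide at the +y end reaching 26 mm further to +x (toe: x 16 to 42, y 32 to 60 mm). Origin: centre of the main bar's underside, z up.
- latch_fin (a point): Top grip region of the latch's upright thumb fin: 14 mm thick (latch y), 32 mm wide (latch x), standing from 16 to 44 mm above the latch's underside, centred at latch x 0, y 6 mm. This point is its top middle. The latch is best held by the fin, fingers closing along latch y.
- egg: White ceramic marker egg, 45 mm wide, 58 mm tall, standing on its flat foot; bystander. Origin under its centre.
- plug: Brass humidity plug, 52 mm wide, 62 mm tall, standing; bystander. Origin under its centre.
- clip: Flat steel hatch basket clip, two prongs, 55 by 97 mm, 14 mm high; bystander. Origin at its underside near the middle.

How it is judged:
By the outcome, as a careful person would: the job done as asked, in the order asked, and still so for the second after the job is handed in, with the robot touching nothing.
It also fails if it takes over 72 s, if anything falls off the work surface, if the arm or the gripper's body presses on something with over 40 N, if the wrist force passes 120 N, or if a joint passes its speed limit or range.

### The arm

A 6-joint arm with a two-finger parallel gripper is mounted at the origin on the work surface. World frame = base frame: x ahead of the robot, y to its left, z up, the work surface at z = 0. Lengths are in m, angles in rad, forces in N, time in s.
With the tool pointing down it reaches from about 0.3 to 0.825 m from the base axis. Payload 5.4 kg.
Tool frame: the origin (TCP) lies between the finger pads; the fingertips stand 14 mm ahead of it and the grasp point (between the pads) lies 5 mm behind it; x points along the fingers, y is the direction in which the jaws open and shut, and the axes are right-handed (so a half turn about x gives the same grasp; the last joint's range is limited). The gripper opens to 92 mm and grips with 3 to 60 N. Pads are 20 mm wide; open, the fingers measure 128 mm over their backs; the gripper's body (75 mm by 189 mm) begins 69 mm behind the grasp point.
Start: joints at [-1.511, 0.158, 1.597, -0, 1.386, -0.21], TCP at [0.153, -0.554, 0.229] pointing down, gripper open.
Joint ranges: [-2.91, 2.91], [-0.94, 2.29], [0.18, 2.7], [-1.29, 4.43], [0.17, 2.64], [-3, 3]. Speed limits (rad/s): [2.57, 2.57, 3.14, 3.14, 3.14, 3.14].

### API

Orientations are given as a rotation vector (axis times angle).
In Python, from rig import bot gives the robot as it stands.
- The arm moves only by the tool play_rows, never from a script. Its argument "series" is a list of rows, each a list of 7 numbers: the shift along the tool's x, y, z in m, then the turn, a rotation vector about the tool's x, y, z in rad, then the opening, from -1 (shut) to 1 (fully open). In form: [[tx, ty, tz, wx, wy, wz, jaw], ...]. A call has 1 to 20 rows; each row is the pose to reach, as a shift and turn from the pose commanded when the call began, along the tool's axes at that moment; what a row does not reach only later rows make up. A row lasts 1/12 s, in which the tool goes at most 41.7 mm and 7.16 degrees, less where a joint would pass 70% of its speed; a pose out of reach is approached as far as the arm can. A call with a gripper value outside its range is refused whole. The fingers move at their own pace and stop on an object; "newtons" is the grip in N (left out, the last holds). Time passes only in rows, so rows that repeat a pose let the fingers close. It gives the time, the measured TCP pose, the force and the opening at its end, in the units of the state.
- bot.state(): the state, without advancing time (a new reading comes with each control period).
- bot.snapshot(name): name is "scene" or "top" or "wrist"; returns (picture, depth): 400x640x3 uint8, red, green, blue; 400x640 float32, m along the optical axis (not along the pixel's ray), 0 where there is no reading.
- bot.camera_info(name): a dict with "K" (3x3 intrinsics, pixels), "D" ([k1, k2, p1, p2, k3] as OpenCV has them; the pictures are not rectified), "extrinsics" (4x4, takes a point from world to camera coordinates). Camera axes: x right, y up, looking along -z (the intrinsics and any distortion apply to the point x, -y, -z); pixel columns grow to the right and rows downward; lengths in m; the calibration is good to about 2 mm. A picture is of the moment at which its call begins: read the wrist's pose just before it. camera_info takes no time and is no camera call; for the wrist camera it gives the pose at the moment of the call.
- bot.sign_off(): hands the job in, once; it reports no verdict.
The state is a dict: "time": time; "joint_positions": joint angles; "dq": joint speeds; "effort": joint torques, N m; "tool_pos": TCP position; "tcp_rot": TCP orientation; "wrist_force": force on the tool from outside, world axes, zero at the start; "ft_torque": the same for the moment, N m; "gripper_width": finger opening in m.
Only numpy, scipy, OpenCV 4.12 (cv2) and the standard library are available. Lean on these libraries where they do the work, as an engineer would, in place of code of your own. Each camera call takes 0.05 s, during which the arm holds its last target.

## Working session

There is one attempt and no reset: what is moved stays moved. The work goes in short steps, Python scripts to look and compute and a tool call to move; the robot and the scene stay as the last step left them, time stands still between calls to the robot, and variables do not carry over. Pictures are saved under pics/ and viewed, and the job is handed in when it is done.

Besides the shell and the picture viewer there is one more tool, called after "Emit:" in YAML: its name, and indented under it one key for each argument. play_rows: Moves the arm, as the interface text tells. Its arguments: {"type":"object","properties":{"series":{"type":"array"},"newtons":{"type":"number"}},"required":["series"]}

```bash
mkdir -p pics; ls
cat > h.py <<'E'
import numpy as np, cv2
from scipy.spatial.transform import Rotation as R
from rig import bot
def snap(n,f,crop=None,sc=1):
    ci=bot.camera_info(n); p,d=bot.snapshot(n)
    np.savez('pics/'+f+'.npz',p=p,d=d,K=ci['K'],D=ci['D'],E=ci['extrinsics'])
    cv2.imwrite('pics/'+f+'.png',p[:,:,::-1]); return p,d
def crop(f,x0,y0,x1,y1,sc):
    z=np.load('pics/'+f+'.npz'); a=z['p'][y0:y1,x0:x1,::-1]
    cv2.imwrite('pics/%s_c%d_%d.png'%(f,x0,y0),cv2.resize(a,None,fx=sc,fy=sc,interpolation=cv2.INTER_CUBIC))
def ray(z,u,v):
    q=cv2.undistortPoints(np.array([[[u,v]]],float),z['K'],np.array(z['D'],float))[0,0]
    return np.array([q[0],-q[1],-1.])
def px(f,u,v,zw=None):
    z=np.load('pics/'+f+'.npz'); r=ray(z,u,v); E=z['E']; Rt=E[:3,:3]; c=-Rt.T@E[:3,3]; dw=Rt.T@r
    if zw is None:
        u,v=int(round(u)),int(round(v)); w=z['d'][max(0,v-1):v+2,max(0,u-1):u+2]; w=w[w>0]; s=np.median(w) if len(w) else np.nan
    else: s=(zw-c[2])/dw[2]
    return c+s*dw
def proj(f,P):
    z=np.load('pics/'+f+'.npz'); E=z['E']; P=np.atleast_2d(P); c=P@E[:3,:3].T+E[:3,3]
    q=c*[1,-1,-1]
    return cv2.projectPoints(q,np.zeros(3),np.zeros(3),z['K'],np.array(z['D'],float))[0][:,0]
def cloud(f):
    z=np.load('pics/'+f+'.npz'); d=z['d']; h,w=d.shape
    uu,vv=np.meshgrid(np.arange(w),np.arange(h)); q=cv2.undistortPoints(np.stack([uu,vv],-1).reshape(-1,1,2).astype(float),z['K'],np.array(z['D'],float))[:,0]
    c=np.stack([q[:,0],-q[:,1],-np.ones(len(q))],1)*d.reshape(-1,1); E=z['E']
    return ((c-E[:3,3])@E[:3,:3]).reshape(h,w,3), d>0
def st():
    s=bot.state(); 
    for k in s: print(k,np.round(s[k],4))
E
python3 - <<'E'
from h import *
snap('scene','s0');snap('top','t0');snap('wrist','w0');st()
E
```

```text
pics
time 0.15
joint_positions [-1.5111  0.1589  1.5979 -0.      1.3862 -0.2101]
dq [-0.0009 -0.0017 -0.0043 -0.0012 -0.0011 -0.001 ]
effort [ 1.50000e-03 -3.85917e+01 -3.22434e+01  7.02000e-02  3.51000e-02
 -1.00000e-04]
tool_pos [ 0.1532 -0.5537  0.2279]
tcp_rot [ 2.0779  0.2835 -2.0777]
wrist_force [ 0.316  -0.0803  0.2754]
ft_torque [-0.0199  0.0387 -0.0293]
gripper_width 0.0919
```

View pics/s0.png

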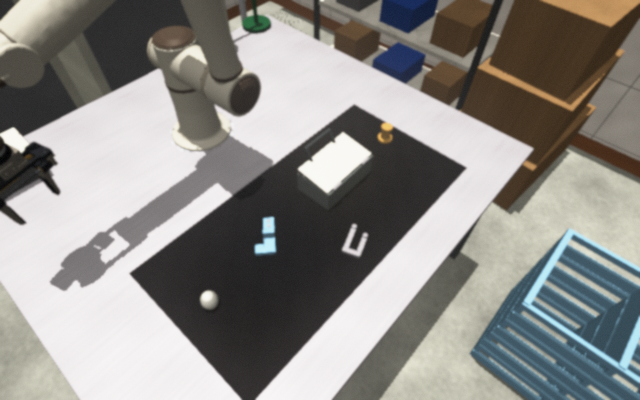

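View pics/t0.png

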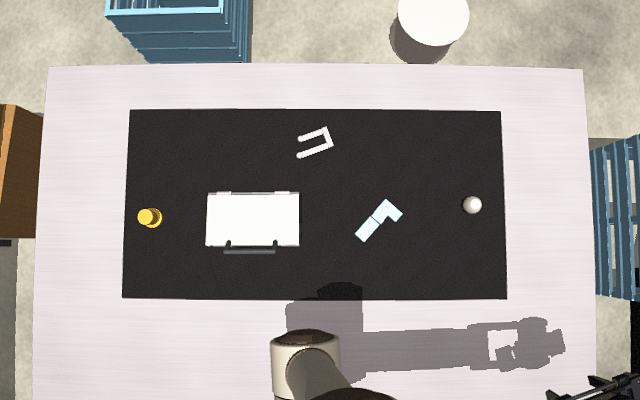

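View pics/w0.png

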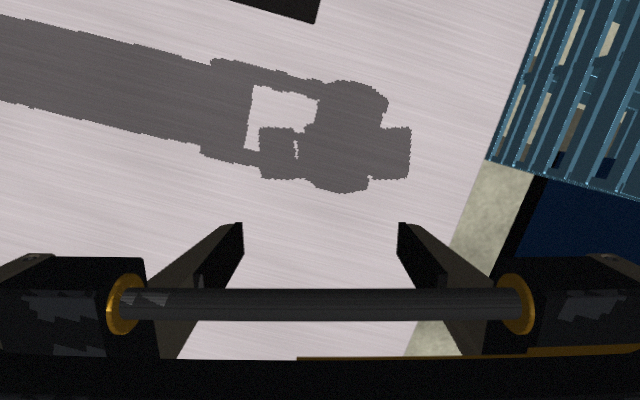

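Top view (up is +x, left is +y): caddy around (252,220), its handle bar at (250,251), latch (378,220), egg (472,205), plug (149,217), clip (316,143). I'll enlarge and measure.

Run:
```python
from h import *
crop('t0',190,180,320,265,6); crop('t0',340,185,420,255,8)
P,ok=cloud('t0')
for n,u,v in [('flapTL',212,197),('TR',295,197),('BL',210,241),('BR',294,241),('bar',250,251),('table',340,250),('latchbar',370,230),('fin',381,214),('toe',393,215),('egg',472,205),('clip',310,152),('plug',149,217)]:
    print(n,np.round(px('t0',u,v),4))
```

```text
flapTL [0.5728 0.2466 0.0879]
TR [0.5736 0.046  0.0903]
BL [0.4671 0.2445 0.1063]
BR [0.4685 0.0466 0.1065]
bar [0.4454 0.1433 0.1494]
table [ 0.4461 -0.0661  0.0036]
latchbar [ 0.4971 -0.1413  0.0214]
fin [ 0.5378 -0.1697  0.0207]
toe [ 0.5354 -0.2004  0.0203]
egg [ 0.5587 -0.3939  0.0571]
clip [0.6981 0.0121 0.0138]
plug [0.5245 0.4078 0.0662]
```

View pics/t0_c190_180.png

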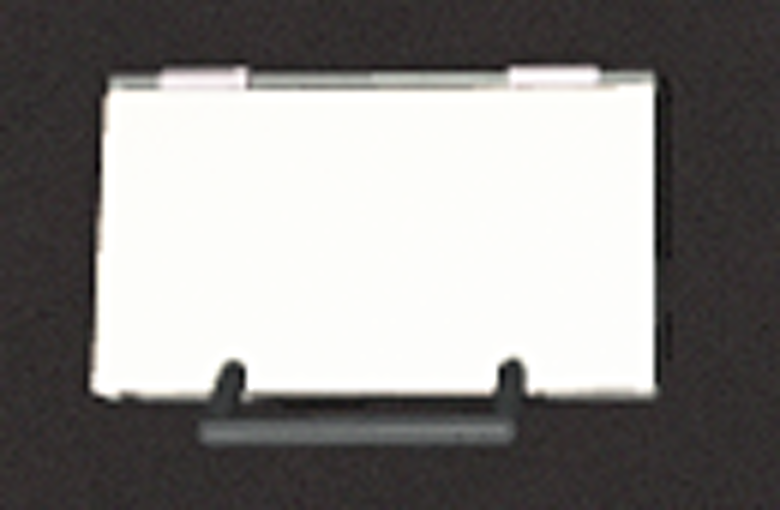

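View pics/t0_c340_185.png

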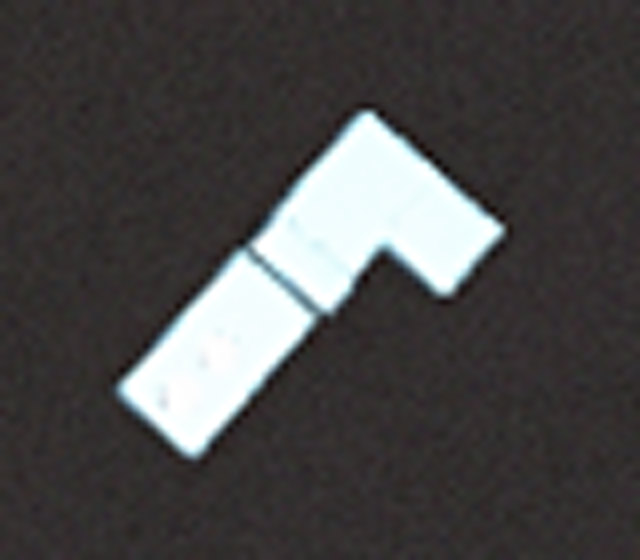

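Run:
```python
from h import *
from scipy.optimize import least_squares
P,ok=cloud('t0')
# flap plane
q=P[199:238,214:290].reshape(-1,3); A=np.c_[q[:,:2],np.ones(len(q))]
c,*_=np.linalg.lstsq(A,q[:,2],rcond=None); r=q[:,2]-A@c
print('plane',c,'std',r.std()); n=c/np.linalg.norm(c[:2]);print('theta',np.arctan(np.hypot(*c[:2])),'yaw of +x',np.arctan2(-c[1],-c[0]))
# bar
z=np.load('pics/t0.npz')
print(np.round([P[252,u] for u in range(224,278,6)],3).tolist()); print(np.round(P[244:258,250],3).tolist())
# camera bias: mat depth
for u,v in [(200,270),(320,250),(430,150),(180,150),(440,270)]: print(np.round(P[v,u],4))
print('cam',-z['E'][:3,:3].T@z['E'][:3,3]); s=bot.state(); print(R.from_rotvec(s['tcp_rot']).as_matrix().round(3))
# latch
L=np.array([[366,110],[505,230],[445,297],[383,245],[192,460],[118,388]])/8+[340,185]-.4375
M=np.array([[-16,60],[42,60],[42,32],[16,32],[16,-60],[-16,-60]])/1000
def f(p):
    a=p[2];Rm=np.array([[np.cos(a),-np.sin(a)],[np.sin(a),np.cos(a)]])
    w=np.c_[M@Rm.T+p[:2],np.full(6,.016)]
    return (proj('t0',w)-L).ravel()
s=least_squares(f,[.52,-.155,-2.28]);print('latch',s.x,np.rad2deg(s.x[2]),s.fun.round(2))
```

```text
plane [-0.24958127 -0.08767047  0.24232301] std 0.03993425522556724
theta 0.2586079324334723 yaw of +x 0.33780598396698425
[[0.443, 0.202, 0.15], [0.443, 0.189, 0.146], [0.443, 0.175, 0.151], [0.443, 0.162, 0.148], [0.443, 0.147, 0.152], [0.443, 0.134, 0.152], [0.443, 0.121, 0.148], [0.443, 0.107, 0.15], [0.444, 0.094, 0.149]]
[[0.461, 0.15, 0.107], [0.458, 0.158, 0.05], [0.455, 0.164, 0.005], [0.467, -0.009, 1.202], [0.45, 0.165, 0.002], [0.45, 0.144, 0.148], [0.448, 0.143, 0.15], [0.445, 0.144, 0.148], [0.443, 0.143, 0.15], [0.441, 0.144, 0.146], [0.435, 0.164, 0.005], [0.432, 0.164, 0.006], [0.429, 0.165, 0.0], [0.427, 0.164, 0.005]]
[0.3925 0.2931 0.0014]
[ 0.446  -0.0149  0.0072]
[ 7.087e-01 -3.044e-01 -7.000e-04]
[0.7046 0.3548 0.0037]
[ 0.3951 -0.323   0.007 ]
cam [ 0.4674278  -0.00890861  1.2018677 ]
[[-0.     0.267 -0.964]
 [ 0.001 -0.964 -0.267]
 [-1.    -0.001 -0.   ]]
latch [ 0.52271642 -0.15385449 -2.30129071] -131.8542449559792 [ 0.1   0.12 -0.36  0.25 -0.03  0.01  0.12 -0.3   0.15 -0.31  0.02  0.24]
```

Run:
```python
from h import *
from scipy.optimize import least_squares
P,ok=cloud('t0')
q=P[199:238,214:290].reshape(-1,3); q=q[(q[:,2]>.07)&(q[:,2]<.14)]
for _ in range(3):
    A=np.c_[q[:,:2],np.ones(len(q))]; c,*_=np.linalg.lstsq(A,q[:,2],rcond=None); r=q[:,2]-A@c; q=q[abs(r)<.008]
print('plane',c,r.std(),'theta',np.arctan(np.hypot(*c[:2])),'yaw',np.arctan2(-c[1],-c[0]))
O=np.array([[93,395],[655,397],[200,432],[514,432]])/6+[190,180]-.4
def model(p,th=None):
    x,y,a,th,W,B=p
    def fl(px_,pz,py): # flap coords -> world
        cx=.0625+px_*np.cos(th)+pz*np.sin(th); cz=.082-px_*np.sin(th)+pz*np.cos(th)
        return [x+cx*np.cos(a)-py*np.sin(a), y+cx*np.sin(a)+py*np.cos(a), cz]
    return np.array([fl(-.126,.005,W),fl(-.126,.005,-W),fl(-.146,.037,B),fl(-.146,.037,-B)])
def f(p): return np.r_[(proj('t0',model(p))-O).ravel(), (p[3]-THT)/.01]
THT=np.arctan(-c[0])
s=least_squares(f,[.52,.146,0,.15,.105,.055]);print(s.x.round(4),s.fun.round(2)); print(model(s.x).round(4))
```

```text
plane [-0.14071261 -0.00440025  0.1716176 ] 0.002032671770397487 theta 0.13986223424874103 yaw 0.03126098069115184
[0.5196 0.1467 0.0043 0.1411 0.1104 0.0597] [-0.25 -0.44 -0.25 -0.48  0.24  0.35  0.24  0.54  0.13]
[[0.4576 0.2569 0.1047]
 [0.4585 0.036  0.1047]
 [0.4425 0.2061 0.1392]
 [0.443  0.0867 0.1392]]
```

```bash
cat >> h.py <<'E'
def Rdown(yaw):
    y=np.array([np.cos(yaw),np.sin(yaw),0]);x=np.array([0,0,-1.]);return np.c_[x,y,np.cross(x,y)]
def go(pos,yaw,Rt=None):
    s=bot.state(); R0=R.from_rotvec(s['tcp_rot']).as_matrix()
    Rt=Rdown(yaw) if Rt is None else Rt
    d=R0.T@(np.array(pos)-s['tool_pos']); w=R.from_matrix(R0.T@Rt).as_rotvec()
    print('t',round(s['time'],2),'shift',d.round(4),'turn',w.round(4),'rows>=',np.linalg.norm(d)/.0417,np.linalg.norm(w)/.125)
E
python3 - <<'E'
from h import *
go([.4427,.1465,.21],.004); go([.4427,.1465,.134],.004)
E
```

```text
t 0.15 shift [ 0.0188 -0.5977 -0.4657] turn [-1.305e+00 -1.100e-03  1.000e-03] rows>= 18.175704726715644 10.439648427403311
t 0.15 shift [ 0.0948 -0.5976 -0.4657] turn [-1.305e+00 -1.100e-03  1.000e-03] rows>= 18.309521827033286 10.439648427403311
```

Emit:
play_rows:
  series:
    - [0.002,-0.06,-0.047,-0.13,0,0,0]
    - [0.004,-0.12,-0.093,-0.26,0,0,0]
    - [0.006,-0.18,-0.14,-0.39,0,0,0]
    - [0.008,-0.24,-0.186,-0.52,0,0,0]
    - [0.01,-0.3,-0.233,-0.65,0,0,0]
    - [0.012,-0.36,-0.28,-0.78,0,0,0]
    - [0.014,-0.42,-0.326,-0.91,0,0,0]
    - [0.016,-0.48,-0.373,-1.05,0,0,0]
    - [0.018,-0.54,-0.42,-1.18,0,0,0]
    - [0.019,-0.598,-0.466,-1.305,-0.001,0.001,0]
    - [0.019,-0.598,-0.466,-1.305,-0.001,0.001,0]
    - [0.019,-0.598,-0.466,-1.305,-0.001,0.001,0]
    - [0.019,-0.598,-0.466,-1.305,-0.001,0.001,0]
    - [0.019,-0.598,-0.466,-1.305,-0.001,0.001,0]
    - [0.019,-0.598,-0.466,-1.305,-0.001,0.001,0]
    - [0.019,-0.598,-0.466,-1.305,-0.001,0.001,0]
    - [0.019,-0.598,-0.466,-1.305,-0.001,0.001,0]
    - [0.019,-0.598,-0.466,-1.305,-0.001,0.001,0]
    - [0.019,-0.598,-0.466,-1.305,-0.001,0.001,0]
    - [0.019,-0.598,-0.466,-1.305,-0.001,0.001,0]

```text
time: 1.82
tool_pos: [0.4429, 0.1485, 0.209]
tcp_rot: [1.202, 1.213, -1.204]
wrist_force: [-0.1, -0.5, 0.5]
gripper_width: 0.0459
```

Run:
```python
from h import *
go([.4427,.1465,.134],.004)
st()
snap('wrist','w1')
```

```text
t 1.82 shift [ 0.075  -0.0001  0.0019] turn [0.0044 0.0012 0.0012] rows>= 1.8000809480936664 0.03763050886514816
time 1.8167
joint_positions [ 6.4700e-02 -1.1110e-01  1.9107e+00 -1.1000e-03  1.3433e+00  5.6500e-02]
dq [-0.0725 -0.0484  0.0416 -0.0237  0.0161 -0.0349]
effort [  1.5877 -26.474  -32.4161   0.2884  -0.1243   0.2833]
tool_pos [0.4429 0.1485 0.209 ]
tcp_rot [ 1.2016  1.2132 -1.2044]
wrist_force [-0.13   -0.4682  0.5006]
ft_torque [-0.092  -0.1005 -0.0057]
gripper_width 0.0459
```

View pics/w1.png

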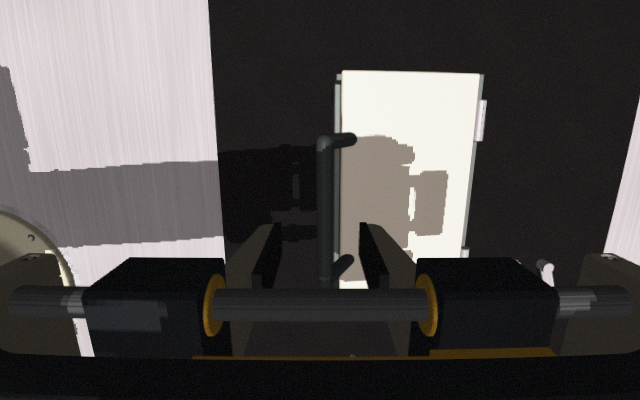

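Wrist view: the bar (325,140–280) is centred between the fingers (280..360). Descend and pinch.

Emit:
play_rows:
  series:
    - [0.025,0,0.002,0,0,0,0]
    - [0.05,0,0.002,0.004,0.001,0.001,0]
    - [0.075,0,0.002,0.004,0.001,0.001,0]
    - [0.075,0,0.002,0.004,0.001,0.001,0]
    - [0.075,0,0.002,0.004,0.001,0.001,-0.8]
    - [0.075,0,0.002,0.004,0.001,0.001,-1]
    - [0.075,0,0.002,0.004,0.001,0.001,-1]
    - [0.075,0,0.002,0.004,0.001,0.001,-1]
    - [0.075,0,0.002,0.004,0.001,0.001,-1]
  newtons: 25

```text
time: 2.62
tool_pos: [0.4444, 0.1442, 0.136]
tcp_rot: [1.211, 1.205, -1.206]
wrist_force: [12.7, -0.9, -5.2]
gripper_width: 0.0149
```

Emit:
play_rows:
  series:
    - [0,0,0,0,0,0,-1]
    - [0,0,0,0,0,0,-1]
    - [0,0,0,0,0,0,-1]

```text
time: 2.87
tool_pos: [0.446, 0.1442, 0.136]
tcp_rot: [1.213, 1.202, -1.203]
wrist_force: [7.8, -0.1, -3.2]
gripper_width: 0.0111
```

Run:
```python
from h import *
st()
snap('wrist','w2')
```

```text
time 2.8667
joint_positions [ 5.4500e-02 -3.2600e-02  1.9888e+00 -8.0000e-04  1.1764e+00  5.4700e-02]
dq [ 0.0004  0.0019  0.0012  0.0003  0.0008 -0.0018]
effort [  1.1932 -29.1034 -27.2397   0.2665   2.3892   0.0826]
tool_pos [0.446  0.1442 0.136 ]
tcp_rot [ 1.2131  1.2025 -1.2026]
wrist_force [ 7.7506 -0.0504 -3.2321]
ft_torque [-0.1296 -1.3886  0.0581]
gripper_width 0.0111
```

View pics/w2.png

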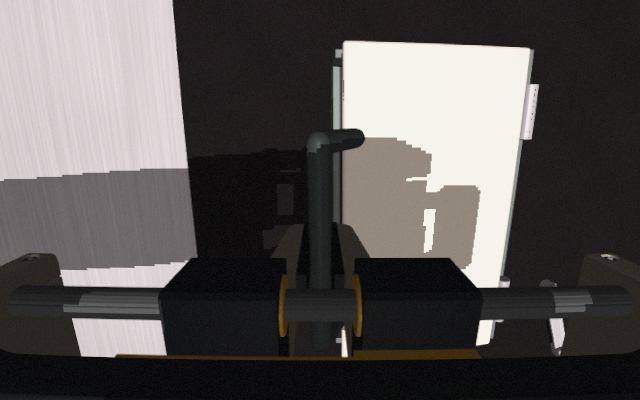

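Run:
```python
import numpy as np
b=lambda t:np.array([-.146*np.cos(t)+.037*np.sin(t),.146*np.sin(t)+.037*np.cos(t)])
b0=b(.14)
for t in np.linspace(.14,1.8,19)[1:]:
    d=b(t)-b0; print([round(-d[1],4),round(d[0],4)],round(t,2))
```

```text
[np.float64(-0.0126), np.float64(0.0058)] 0.23
[np.float64(-0.0246), np.float64(0.0128)] 0.32
[np.float64(-0.0359), np.float64(0.0209)] 0.42
[np.float64(-0.0464), np.float64(0.0299)] 0.51
[np.float64(-0.0561), np.float64(0.0399)] 0.6
[np.float64(-0.0648), np.float64(0.0508)] 0.69
[np.float64(-0.0724), np.float64(0.0624)] 0.79
[np.float64(-0.0789), np.float64(0.0746)] 0.88
[np.float64(-0.0843), np.float64(0.0874)] 0.97
[np.float64(-0.0885), np.float64(0.1006)] 1.06
[np.float64(-0.0915), np.float64(0.1142)] 1.15
[np.float64(-0.0932), np.float64(0.128)] 1.25
[np.float64(-0.0936), np.float64(0.1419)] 1.34
[np.float64(-0.0927), np.float64(0.1557)] 1.43
[np.float64(-0.0906), np.float64(0.1694)] 1.52
[np.float64(-0.0872), np.float64(0.1829)] 1.62
[np.float64(-0.0826), np.float64(0.196)] 1.71
[np.float64(-0.0768), np.float64(0.2086)] 1.8
```

Emit:
play_rows:
  series:
    - [0,0.003,0,0,0,0,-1]
    - [-0.0126,0.0088,0,0,0,0,-1]
    - [-0.0246,0.0158,0,0,0,0,-1]
    - [-0.0359,0.0239,0,0,0,0,-1]
    - [-0.0464,0.0329,0,0,0,0,-1]
    - [-0.0561,0.0429,0,0,0,0,-1]
    - [-0.0648,0.0538,0,0,0,0,-1]
    - [-0.0724,0.0654,0,0,0,0,-1]
    - [-0.0789,0.0776,0,0,0,0,-1]
    - [-0.0843,0.0904,0,0,0,0,-1]
    - [-0.0885,0.1036,0,0,0,0,-1]
    - [-0.0915,0.1172,0,0,0,0,-1]
    - [-0.0932,0.131,0,0,0,0,-1]
    - [-0.0936,0.1449,0,0,0,0,-1]
    - [-0.0927,0.1587,0,0,0,0,-1]
    - [-0.0906,0.1724,0,0,0,0,-1]
    - [-0.0872,0.1859,0,0,0,0,-1]
    - [-0.0826,0.199,0,0,0,0,-1]
    - [-0.0768,0.2116,0,0,0,0,-1]
    - [-0.0768,0.2116,0,0,0,0,-1]

```text
time: 4.58
tool_pos: [0.6561, 0.1454, 0.2112]
tcp_rot: [1.211, 1.209, -1.206]
wrist_force: [2.7, 3.5, -1.4]
gripper_width: 0.0115
```

Run:
```python
from h import *
st()
snap('top','t3')
```

```text
time 4.5833
joint_positions [0.0379 0.4163 1.3179 0.0019 1.405  0.0371]
dq [ 0.0039 -0.0357  0.0333 -0.0067  0.0014 -0.0013]
effort [ -2.2264 -48.1745 -31.8526  -0.9061   0.782    0.1234]
tool_pos [0.6561 0.1454 0.2112]
tcp_rot [ 1.2114  1.2092 -1.2062]
wrist_force [ 2.7245  3.544  -1.3842]
ft_torque [ 0.5075 -0.455   0.1103]
gripper_width 0.0115
```

View pics/t3.png

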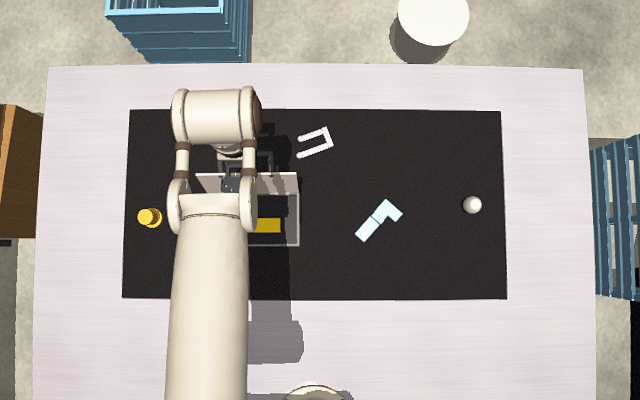

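Emit:
play_rows:
  series:
    - [0,0,0,0,0,0,-0.55]
    - [0,0,0,0,0,0,-0.55]
    - [0,0,0,0,0,0,-0.55]
    - [-0.01,0,0,0,0,0,-0.55]
    - [-0.03,0,0,0,0,0,-0.55]
    - [-0.06,0,0,0,0,0,-0.55]
    - [-0.08,0,0,0,0,0,-0.55]
    - [-0.09,0,0,0,0,0,-0.5]
    - [-0.09,0,0,0,0,0,-0.5]

```text
time: 5.38
tool_pos: [0.6556, 0.1442, 0.3058]
tcp_rot: [1.213, 1.203, -1.204]
wrist_force: [-0.5, -0.6, 0.3]
gripper_width: 0.0226
```

Run:
```python
from h import *
go([.5272,-.1579,.14],-.730)
print(bot.state()['wrist_force'],bot.state()['gripper_width'])
```

```text
t 5.38 shift [ 0.1649 -0.1296  0.3021] turn [ 0.7298 -0.0025 -0.0072] rows>= 8.819769284911374 5.83909507426628
[-0.46409761 -0.64663622  0.34652668] 0.022593902178728992
```

Emit:
play_rows:
  series:
    - [0,-0.015,0.035,0.08,0,0,-0.5]
    - [0,-0.03,0.07,0.16,0,0,-0.5]
    - [0,-0.045,0.105,0.25,0,0,-0.3]
    - [0,-0.06,0.14,0.34,0,0,0]
    - [0.01,-0.075,0.175,0.42,0,-0.003,0]
    - [0.03,-0.09,0.21,0.51,0,-0.004,0]
    - [0.06,-0.105,0.245,0.6,-0.001,-0.005,0]
    - [0.09,-0.12,0.28,0.68,-0.002,-0.007,0]
    - [0.12,-0.13,0.302,0.73,-0.002,-0.007,0]
    - [0.145,-0.13,0.302,0.73,-0.002,-0.007,0]
    - [0.165,-0.13,0.302,0.73,-0.002,-0.007,0]
    - [0.165,-0.13,0.302,0.73,-0.002,-0.007,0]
    - [0.165,-0.13,0.302,0.73,-0.002,-0.007,0]
    - [0.165,-0.13,0.302,0.73,-0.002,-0.007,0]

```text
time: 6.55
tool_pos: [0.5252, -0.1577, 0.1376]
tcp_rot: [1.719, 0.773, -1.728]
wrist_force: [0.6, -0.4, 0.2]
gripper_width: 0.0457
```

Run:
```python
from h import *
go([.5272,-.1579,.036],-.730)
st()
snap('wrist','w4');snap('top','t4')
crop('t4',190,150,330,265,5)
```

```text
t 6.55 shift [ 0.1016  0.002  -0.0015] turn [0.0005 0.0034 0.0033] rows>= 2.4380163518030247 0.03796952292668553
time 6.55
joint_positions [-0.5106  0.1813  1.7583 -0.0027  1.2059  0.2199]
dq [ 0.0061 -0.0164 -0.0262  0.0003 -0.0024 -0.0002]
effort [-2.94800e-01 -3.57362e+01 -2.86346e+01  4.51000e-02  7.11000e-02
 -1.50000e-03]
tool_pos [ 0.5252 -0.1577  0.1376]
tcp_rot [ 1.7194  0.7726 -1.7277]
wrist_force [ 0.6168 -0.4087  0.1696]
ft_torque [-0.1021 -0.0482 -0.0211]
gripper_width 0.0457
```

View pics/w4.png

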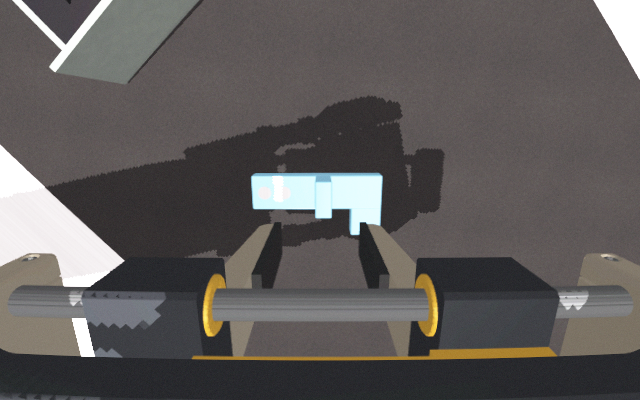

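View pics/t4_c190_150.png

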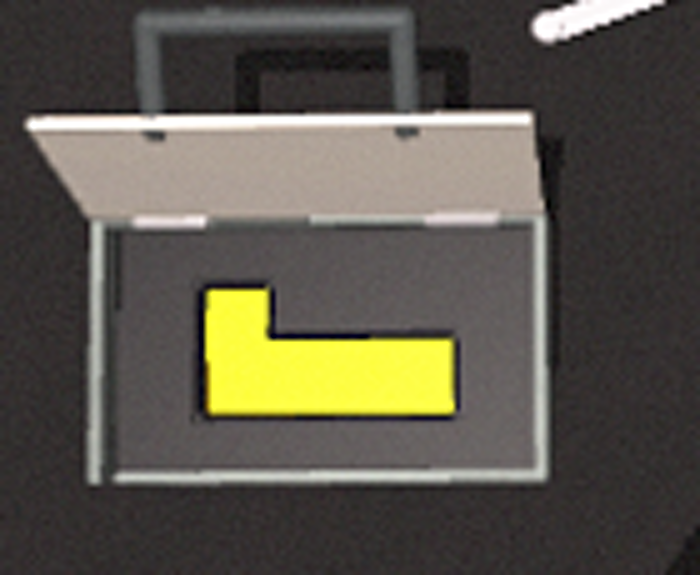

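```bash
cat > fitc.py <<'E'
from h import *
from scipy.optimize import least_squares
z=np.load('pics/t4.npz'); p=z['p'].astype(int)
m=((p[:,:,0]>150)&(p[:,:,1]>150)&(p[:,:,2]<110)); m[:, :200]=0; m[:,320:]=0
sub=p.copy()
# subpixel edges via profile of yellowness
Y=(np.minimum(p[:,:,0],p[:,:,1])-p[:,:,2]).astype(float)
ys,xs=np.nonzero(m); print(xs.min(),xs.max(),ys.min(),ys.max(),Y[m].mean())
Y/=np.median(Y[m])
Y=np.clip(Y,0,1)
# coverage extents
def ext(a): return a.sum()
# rows 222..230 main bar horizontally; left & right edges
u0,u1=220,290
L=[];Rr=[]
for v in range(220,231):
    row=Y[v,225:290]; mid=255-225
    L.append(255-row[:mid].sum()-.5); Rr.append(255+row[mid:].sum()-.5)
T=[];B=[]
for u in range(248,278):
    c=Y[205:240,u]; k=225-205
    T.append(225-c[:k].sum()-.5);B.append(225+c[k:].sum()-.5)
T2=[225-Y[200:225,u].sum()-.5 for u in range(233,242)]
R2=[238+Y[v,238:252].sum()-.5 for v in range(210,216)]
print('L',np.round(L,2));print('R',np.round(Rr,2));print('T',np.round(T,2));print('B',np.round(B,2));print('T2',np.round(T2,2),'R2',np.round(R2,2))
def f(q):
    x,y,a=q
    def W(P):
        P=np.atleast_2d(P);ca,sa=np.cos(a),np.sin(a); X=P[:,0]-.013
        return np.c_[x+X*ca-P[:,1]*sa,y+X*sa+P[:,1]*ca,P[:,2]]
    lo,hi=.031,.041
    r=[]
    e=lambda A,Bq,vals,along,axis: None
    def line(A,Bq,coord,val,axis): # axis=1: at column coord give row
        pa,pb=proj('t4',W(np.array([A,Bq])))
        o=1-axis; t=(coord-pa[o])/(pb[o]-pa[o]); return (pa+np.outer(t,pb-pa))[:,axis]-val
    r+= [line([-.018,.062,lo],[.044,.062,lo],np.arange(220,231),np.array(L),0)]
    r+= [line([-.018,-.062,hi],[.018,-.062,hi],np.arange(220,231),np.array(Rr),0)]
    r+= [line([.018,.03,lo],[.018,-.062,lo],np.arange(248,278),np.array(T),1)]
    r+= [line([-.018,.03,hi],[-.018,-.062,hi],np.arange(248,278),np.array(B),1)]
    r+= [line([.044,.062,lo],[.044,.03,lo],np.arange(233,242),np.array(T2),1)]
    r+= [line([.018,.03,hi],[.044,.03,hi],np.arange(210,216),np.array(R2),0)]
    return r
s=least_squares(lambda q:np.concatenate(f(q)),[.52,.146,0.]); print(s.x.round(5)); print([k.mean().round(2) for k in f(s.x)])
E
python3 fitc.py
```

```text
231 280 208 232 184.17109826589595
L [230.54 230.56 230.86 231.07 231.14 231.1  231.13 231.07 231.14 231.13
 231.04]
R [279.74 279.83 279.73 279.72 279.81 279.74 279.62 279.61 279.7  279.62
 279.97]
T [217.51 217.51 217.49 217.49 217.48 217.47 217.51 217.51 217.47 217.53
 217.51 217.5  217.46 217.54 217.47 217.49 217.23 217.33 217.37 217.33
 217.35 217.41 217.33 217.45 217.38 217.39 217.38 217.4  217.38 217.39]
B [232.41 232.18 232.26 232.27 232.28 232.21 232.35 232.24 232.22 232.28
 232.31 232.32 232.23 232.23 232.28 232.24 232.21 232.2  232.21 232.18
 232.18 232.22 232.15 232.21 232.21 232.14 232.25 232.21 232.17 232.19]
T2 [207.44 207.44 207.43 207.44 207.42 207.49 207.48 207.47 207.46] R2 [243.17 243.18 243.18 243.17 243.21 242.98]
[0.52133 0.14777 0.00876]
[np.float64(-0.03), np.float64(0.06), np.float64(0.27), np.float64(-0.28), np.float64(0.03), np.float64(-0.06)]
```

Run:
```python
from h import *
a=-2.3013;c=np.array([.5227,-.1539]);Rm=np.array([[np.cos(a),-np.sin(a)],[np.sin(a),np.cos(a)]])
def W(x,y,z): return np.r_[Rm@[x,y]+c,z]
z=np.load('pics/w4.npz'); im=z['p'][:,:,::-1].copy()
M=[(-.016,.06),(.042,.06),(.042,.032),(.016,.032),(.016,-.06),(-.016,-.06)]
F=[(-.016,.013),(.016,.013),(.016,-.001),(-.016,-.001)]
im=cv2.resize(im,None,fx=4,fy=4,interpolation=cv2.INTER_CUBIC)
for pts,h,col in [(M,.016,(0,0,255)),(F,.044,(0,160,0)),(M,0,(255,0,255))]:
    q=proj('w4',[W(*p,h) for p in pts]); print(q.round(1).tolist()); cv2.polylines(im,[((q+.5)*4).astype(int)],True,col,1)
cv2.imwrite('pics/w4o.png',im[620:1000,920:1640])
```

```text
[[379.7, 176.1], [376.8, 235.1], [347.9, 235.1], [348.5, 209.4], [251.5, 209.3], [249.6, 176.0]]
[[329.5, 182.1], [329.2, 218.7], [312.9, 218.7], [312.7, 182.1]]
[[376.6, 173.1], [374.0, 229.4], [346.5, 229.4], [347.1, 204.8], [255.0, 204.7], [253.3, 173.1]]
```

View pics/w4o.png

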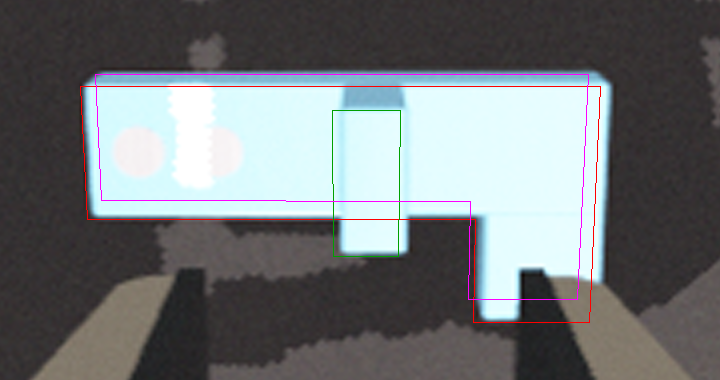

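Run:
```python
from h import *
go([.5285,-.1591,.036],-.730)
```

```text
t 6.65 shift [ 0.1026  0.0028 -0.0011] turn [0.0008 0.0029 0.0012] rows>= 2.4611318196894043 0.026346360774315045
```

Emit:
play_rows:
  series:
    - [0.035,0.003,-0.001,0,0.002,0.001,-0.2]
    - [0.07,0.003,-0.001,0,0.003,0.001,-0.4]
    - [0.09,0.003,-0.001,0,0.003,0.001,-0.4]
    - [0.1,0.003,-0.001,0,0.003,0.001,-0.4]
    - [0.103,0.003,-0.001,0,0.003,0.001,-0.4]
    - [0.103,0.003,-0.001,0,0.003,0.001,-0.4]
    - [0.103,0.003,-0.001,0,0.003,0.001,-1]
    - [0.103,0.003,-0.001,0,0.003,0.001,-1]
    - [0.103,0.003,-0.001,0,0.003,0.001,-1]
    - [0.103,0.003,-0.001,0,0.003,0.001,-1]
    - [0.103,0.003,-0.001,0,0.003,0.001,-1]
  newtons: 35

```text
time: 7.57
tool_pos: [0.5282, -0.1594, 0.035]
tcp_rot: [1.723, 0.771, -1.724]
wrist_force: [-0.0, 1.2, 5.2]
gripper_width: 0.0139
```

Run:
```python
from h import *
st()
go([.5285,-.1591,.17],-.730)
```

```text
time 7.5667
joint_positions [-5.1240e-01  3.3460e-01  1.8036e+00  4.0000e-04  1.0042e+00  2.1730e-01]
dq [ 0.0012  0.0008 -0.0004  0.0008  0.0002 -0.0002]
effort [-5.43200e-01 -3.64387e+01 -2.42266e+01 -1.24200e-01 -9.50000e-02
  2.26000e-02]
tool_pos [ 0.5282 -0.1594  0.035 ]
tcp_rot [ 1.7233  0.7714 -1.7238]
wrist_force [-0.0233  1.1841  5.2139]
ft_torque [ 0.1    -0.0836 -0.004 ]
gripper_width 0.0139
t 7.57 shift [-1.35e-01 -1.00e-04 -5.00e-04] turn [ 0.0001 -0.0001  0.0009] rows>= 3.237185165490845 0.007205568779987729
```

Emit:
play_rows:
  series:
    - [-0.02,0,0,0,0,0,-1]
    - [-0.05,0,0,0,0,0,-1]
    - [-0.08,0,0,-0.12,0,0,-1]
    - [-0.11,0,0,-0.24,0,0,-1]
    - [-0.135,0,0,-0.36,0,0,-1]
    - [-0.135,0,0,-0.48,0,0,-1]
    - [-0.135,0,0,-0.6,0,0,-1]
    - [-0.135,0,0,-0.72,0,0,-1]
    - [-0.135,0,0,-0.84,0,0,-1]
    - [-0.135,0,0,-0.96,0,0,-1]
    - [-0.135,0,0,-1.08,0,0,-1]
    - [-0.135,0,0,-1.2,0,0,-1]
    - [-0.135,0,0,-1.32,0,0,-1]
    - [-0.135,0,0,-1.44,0,0,-1]
    - [-0.135,0,0,-1.56,0,0,-1]
    - [-0.135,0,0,-1.68,0,0,-1]
    - [-0.135,0,0,-1.8,0,0,-1]
    - [-0.135,0,0,-1.92,0,0,-1]
    - [-0.135,0,0,-2.04,0,0,-1]
    - [-0.135,0,0,-2.16,0,0,-1]

```text
time: 9.23
tool_pos: [0.527, -0.1591, 0.1683]
tcp_rot: [0.107, 1.572, -0.105]
wrist_force: [-1.0, -0.7, -1.7]
gripper_width: 0.0138
```

Run:
```python
from h import *
st()
go([.5097,.1524,.16],1.5796)
```

```text
time 9.2333
joint_positions [-0.5127  0.1522  1.7267  0.      1.267  -1.9486]
dq [-4.0000e-04 -1.5000e-03  4.0000e-04  2.0000e-04  5.0000e-04 -1.4265e+00]
effort [ 4.40000e-03 -3.72842e+01 -3.11689e+01 -3.71000e-02  8.01000e-02
  1.50560e+00]
tool_pos [ 0.527  -0.1591  0.1683]
tcp_rot [ 0.1075  1.5721 -0.1045]
wrist_force [-0.9521 -0.7031 -1.6702]
ft_torque [ 0.0124 -0.1598  0.0354]
gripper_width 0.0138
t 9.23 shift [ 0.009   0.3063 -0.0591] turn [-0.1437 -0.0039 -0.0019] rows>= 7.483900645112958 1.1502867402876402
```

Emit:
play_rows:
  series:
    - [0,0.025,-0.005,-0.05,0,0,-1]
    - [0,0.06,-0.012,-0.1,0,0,-1]
    - [0,0.1,-0.02,-0.144,0,0,-1]
    - [0,0.14,-0.028,-0.144,-0.004,-0.002,-1]
    - [0,0.18,-0.035,-0.144,-0.004,-0.002,-1]
    - [0,0.22,-0.043,-0.144,-0.004,-0.002,-1]
    - [0,0.255,-0.05,-0.144,-0.004,-0.002,-1]
    - [0.003,0.28,-0.055,-0.144,-0.004,-0.002,-1]
    - [0.006,0.297,-0.058,-0.144,-0.004,-0.002,-1]
    - [0.009,0.306,-0.059,-0.144,-0.004,-0.002,-1]
    - [0.009,0.306,-0.059,-0.144,-0.004,-0.002,-1]
    - [0.009,0.306,-0.059,-0.144,-0.004,-0.002,-1]
    - [0.009,0.306,-0.059,-0.144,-0.004,-0.002,-1]

```text
time: 10.32
tool_pos: [0.512, 0.151, 0.1602]
tcp_rot: [-0.002, 1.57, 0.001]
wrist_force: [-0.4, -1.0, -0.8]
gripper_width: 0.0137
```

Run:
```python
from h import *
st()
go([.5097,.1524,.12],1.5796)
snap('wrist','w5');snap('top','t5'); crop('t5',180,140,340,270,5)
```

```text
time 10.3167
joint_positions [ 6.0700e-02  1.1500e-01  1.7847e+00 -1.0000e-03  1.2413e+00 -1.5119e+00]
dq [-0.0077 -0.0031 -0.0009  0.0035 -0.0014  0.0029]
effort [ 6.10400e-01 -3.53434e+01 -3.07345e+01  1.91000e-02  8.49000e-02
 -1.60000e-03]
tool_pos [0.512  0.151  0.1602]
tcp_rot [-2.4000e-03  1.5702e+00  1.0000e-03]
wrist_force [-0.355  -0.9996 -0.7986]
ft_torque [ 0.069  -0.1769  0.0074]
gripper_width 0.0137
t 10.32 shift [ 0.0402  0.0015 -0.0024] turn [-0.0067  0.0006  0.0009] rows>= 0.9668060859529032 0.05398967907272391
```

View pics/w5.png

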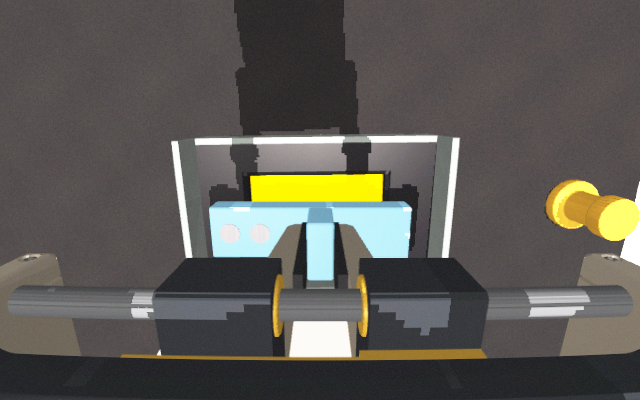

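View pics/t5_c180_140.png

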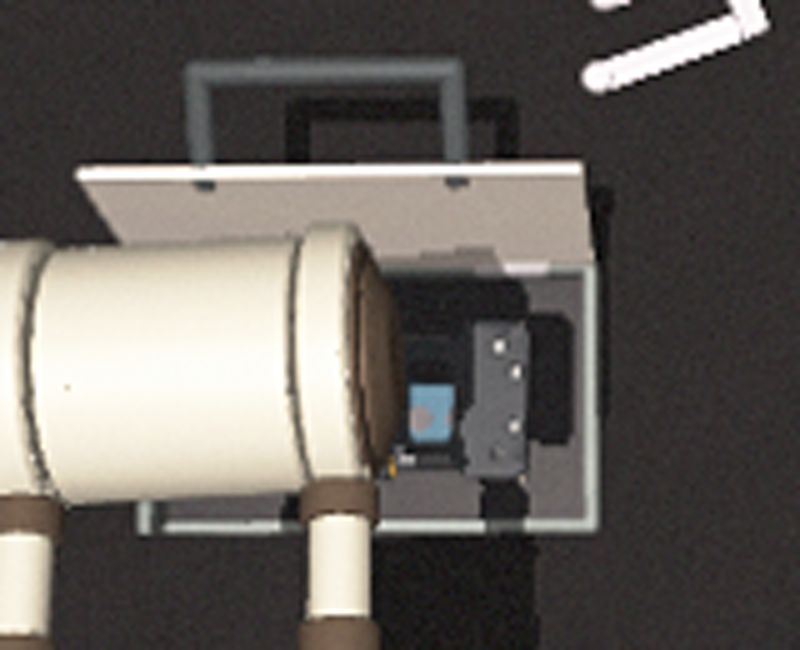

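Run:
```python
from h import *
z=np.load('pics/w5.npz');E=z['E'];print('cam',(-E[:3,:3].T@E[:3,3]).round(3))
im=cv2.resize(z['p'][:,:,::-1].copy(),None,fx=4,fy=4,interpolation=cv2.INTER_CUBIC)
def draw(cp,a,pts,h,col,off=(-.013,0)):
    ca,sa=np.cos(a),np.sin(a)
    W=[[cp[0]+(x+off[0])*ca-(y+off[1])*sa,cp[1]+(x+off[0])*sa+(y+off[1])*ca,h] for x,y in pts]
    q=proj('w5',W); print(q.round(1).tolist()); cv2.polylines(im,[((q+.5)*4).astype(int)],True,col,1)
C=(.5227,.1465)
fl=[(-.018,.062),(.018,.062),(.018,-.062),(-.018,-.062)]
draw(C,.0088,fl,.031,(0,0,255)); draw(C,.0088,fl,.045,(255,0,255))
draw(C,.0088,[(-.065,.11),(-.065,-.11),(.065,-.11),(.065,.11)],.045,(0,255,0),(0,0))
draw(C,.0088,[(-.065,.11),(-.065,-.11),(.065,-.11),(.065,.11)],.078,(255,255,0),(0,0))
# latch from TCP
tp=np.array([.512,.151,.1602]);a=.0022
M=[(-.016,-.066),(.016,-.066),(.016,.054),(-.016,.054)]
draw(tp,a,M,.1252,(0,120,0),(0,0));draw(tp,a,M,.1412,(0,120,255),(0,0))
draw(tp,a,[(-.016,-.007),(.016,-.007),(.016,.007),(-.016,.007)],.1692,(0,120,255),(0,0))
cv2.imwrite('pics/w5o.png',im[520:1100,640:1440][:600,:800]); cv2.imwrite('pics/w5p.png',im[520:1120,1100:1900])
```

```text
cam [0.444 0.15  0.316]
[[382.1, 171.3], [380.5, 207.9], [253.1, 208.8], [250.8, 172.3]]
[[385.1, 173.8], [383.4, 212.1], [249.9, 213.1], [247.4, 174.8]]
[[441.2, 135.2], [190.7, 137.2], [205.4, 271.7], [429.4, 270.2]]
[[457.6, 137.3], [173.3, 139.6], [192.0, 289.6], [442.2, 288.1]]
[[220.3, 202.3], [224.3, 248.0], [401.9, 248.0], [405.1, 202.2]]
[[211.9, 209.3], [216.5, 258.4], [408.5, 258.3], [412.3, 209.2]]
[[308.6, 225.0], [309.2, 281.6], [335.4, 281.6], [336.2, 225.0]]
```

View pics/w5o.png

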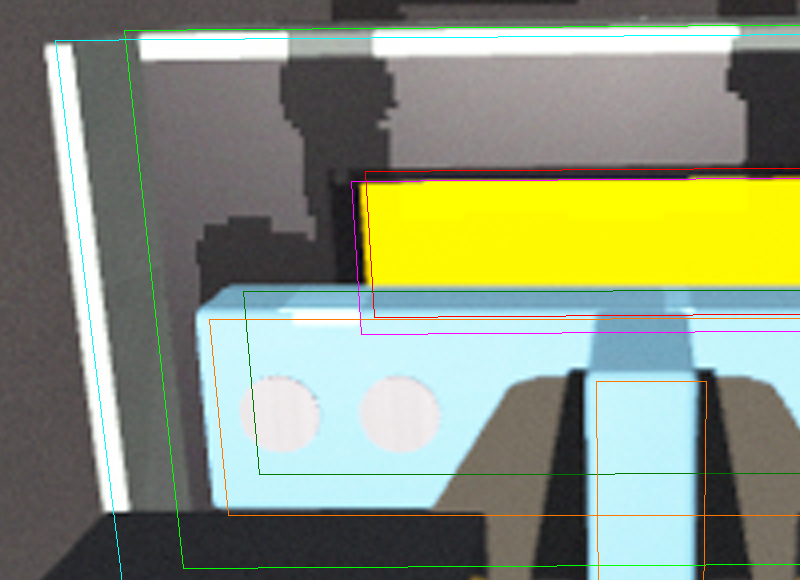

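View pics/w5p.png

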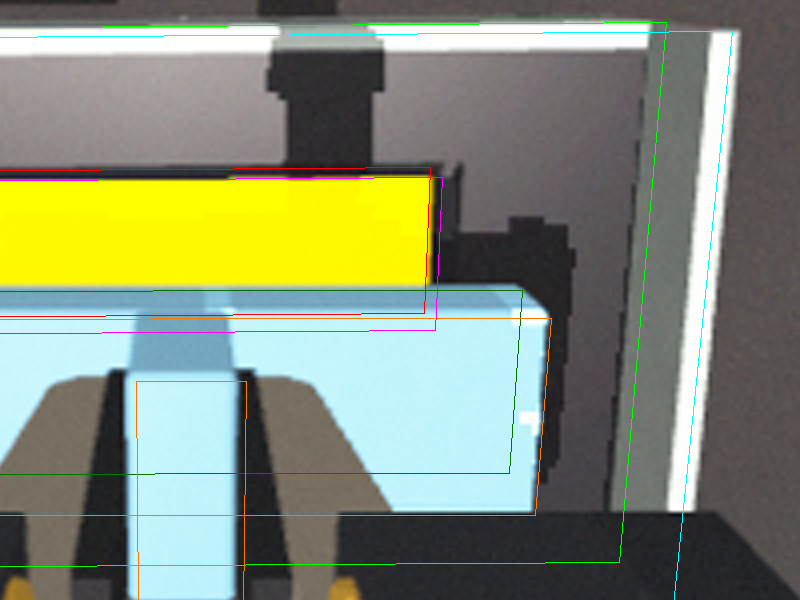

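Run:
```python
from h import *
go([.5107,.1533,.092],1.5768)
```

```text
t 10.42 shift [ 0.0684  0.0024 -0.0015] turn [-0.0045  0.0009  0.0006] rows>= 1.6412305870718589 0.03700974402661331
```

Emit:
play_rows:
  series:
    - [0.01,0.002,-0.0015,-0.004,0.001,0.001,-1]
    - [0.03,0.0024,-0.0015,-0.004,0.001,0.001,-1]
    - [0.05,0.0024,-0.0015,-0.004,0.001,0.001,-1]
    - [0.06,0.0024,-0.0015,-0.004,0.001,0.001,-1]
    - [0.068,0.0024,-0.0015,-0.004,0.001,0.001,-1]
    - [0.068,0.0024,-0.0015,-0.004,0.001,0.001,-1]
    - [0.068,0.0024,-0.0015,-0.004,0.001,0.001,-1]
    - [0.068,0.0024,-0.0015,-0.004,0.001,0.001,-1]
    - [0.068,0.0024,-0.0015,-0.004,0.001,0.001,-1]
  newtons: 35

```text
time: 11.17
tool_pos: [0.5113, 0.1545, 0.0934]
tcp_rot: [-0.005, 1.569, 0.006]
wrist_force: [0.1, 0.4, -0.7]
gripper_width: 0.0137
```

Run:
```python
from h import *
st()
go([.5107,.1533,.066],1.5768)
snap('wrist','w6'); crop('w6',150,100,490,300,2.3)
```

```text
time 11.1667
joint_positions [ 6.6700e-02  2.0040e-01  1.8334e+00  7.0000e-04  1.1059e+00 -1.5117e+00]
dq [ 0.0022 -0.0002  0.0031  0.0005 -0.0003  0.0007]
effort [-2.88000e-02 -3.64902e+01 -2.85434e+01 -7.20000e-03  8.03000e-02
 -3.00000e-04]
tool_pos [0.5113 0.1545 0.0934]
tcp_rot [-0.0051  1.5689  0.0062]
wrist_force [ 0.0843  0.3858 -0.6693]
ft_torque [ 0.0458 -0.137  -0.0308]
gripper_width 0.0137
t 11.17 shift [ 0.0274 -0.0012 -0.0007] turn [ 0.0012  0.0019 -0.0007] rows>= 0.657169099832918 0.01859581275607094
```

```bash
ls pics | grep w6
```

```text
w6.npz
w6.png
w6_c150_100.png
```

View pics/w6_c150_100.png

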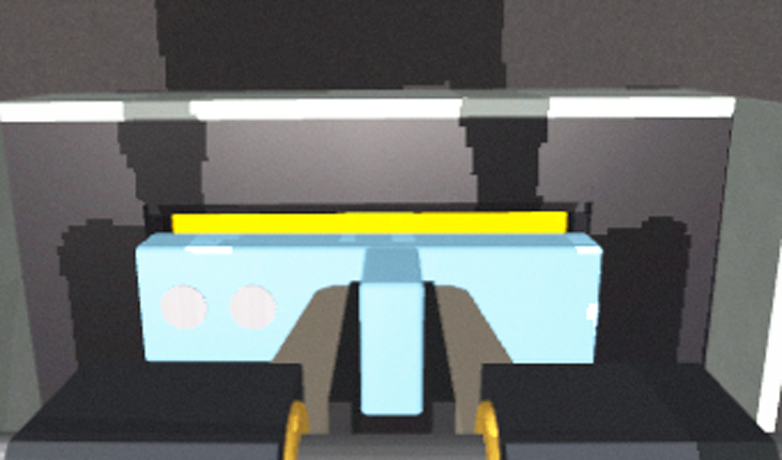

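Run:
```python
from h import *
crop('w6',260,170,420,240,5)
a=px('w6',310,201.7,.0584);b=px('w6',310,192.6,.041);print(a.round(4),b.round(4))
for row in (201,202.5,192,193.5):print(px('w6',310,row,.0584 if row>200 else .041).round(4))
```

```text
[0.495  0.1468 0.0584] [0.4931 0.1462 0.041 ]
[0.4945 0.1468 0.0584]
[0.4955 0.1468 0.0584]
[0.4926 0.1462 0.041 ]
[0.4937 0.1462 0.041 ]
```

View pics/w6_c260_170.png

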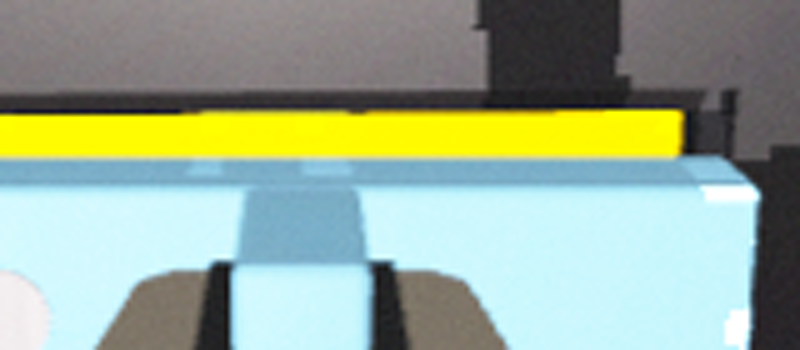

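x is within 0.1 mm of ideal, y needs about −1 mm. Pushing down.

Emit:
play_rows:
  series:
    - [0.003,-0.001,0,0.001,0.002,0,-1]
    - [0.007,-0.001,0,0.001,0.002,0,-1]
    - [0.011,-0.001,0,0.001,0.002,0,-1]
    - [0.015,-0.001,0,0.001,0.002,0,-1]
    - [0.019,-0.001,0,0.001,0.002,0,-1]
    - [0.022,-0.001,0,0.001,0.002,0,-1]
    - [0.025,-0.001,0,0.001,0.002,0,-1]
    - [0.027,-0.001,0,0.001,0.002,0,-1]
    - [0.028,-0.001,0,0.001,0.002,0,-1]
    - [0.028,-0.001,0,0.001,0.002,0,-1]

```text
time: 12.05
tool_pos: [0.5107, 0.1534, 0.066]
tcp_rot: [-0.005, 1.573, 0.005]
wrist_force: [-5.8, -1.2, 14.7]
gripper_width: 0.0139
```

Run:
```python
from h import *
st()
```

```text
time 12.05
joint_positions [ 6.4900e-02  2.4320e-01  1.8451e+00  3.0000e-04  1.0557e+00 -1.5129e+00]
dq [ 0.0025 -0.0027  0.0036 -0.0034 -0.003  -0.0013]
effort [ -0.3871 -30.7704 -24.7847   0.3053  -1.5707   0.113 ]
tool_pos [0.5107 0.1534 0.066 ]
tcp_rot [-0.0052  1.5732  0.0054]
wrist_force [-5.7654 -1.1813 14.7133]
ft_torque [-0.2157  0.7055  0.1067]
gripper_width 0.0139
```

Emit:
play_rows:
  series:
    - [0.002,0,0,0,0,0,-1]
    - [0.004,0,0,0,0,0,-1]
    - [0.005,0,0,0,0,0,-1]
    - [0.005,0,0,0,0,0,-1]
    - [0.005,0,0,0,0,0,-1]

```text
time: 12.47
tool_pos: [0.5112, 0.1535, 0.0656]
tcp_rot: [-0.006, 1.574, 0.005]
wrist_force: [-20.0, -3.9, 47.5]
gripper_width: 0.0138
```

Run:
```python
from h import *
st()
snap('wrist','w7'); crop('w7',150,100,490,300,2.3)
snap('scene','s7'); crop('s7',260,90,420,240,4)
```

```text
time 12.4667
joint_positions [ 6.5300e-02  2.4550e-01  1.8432e+00 -5.0000e-04  1.0559e+00 -1.5128e+00]
dq [-0.0004 -0.0013  0.0005 -0.0004  0.0007  0.0004]
effort [ -1.295  -17.2219 -19.8689   0.6847  -6.4635   0.0778]
tool_pos [0.5112 0.1535 0.0656]
tcp_rot [-0.0064  1.5738  0.0054]
wrist_force [-20.0499  -3.855   47.4975]
ft_torque [-0.6891  3.582   0.1098]
gripper_width 0.0138
```

View pics/w7_c150_100.png

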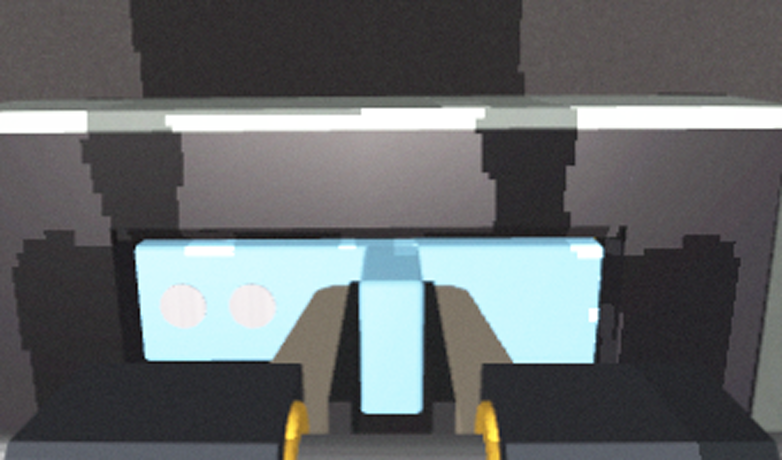

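Hard stop at the expected height (0.0656 vs 0.066), latch sunk into the foam with even margins. Relieve, release, retreat.

Emit:
play_rows:
  series:
    - [-0.003,0,0,0,0,0,-1]
    - [-0.005,0,0,0,0,0,-0.4]
    - [-0.005,0,0,0,0,0,-0.4]
    - [-0.005,0,0,0,0,0,-0.4]
    - [-0.005,0,0,0,0,0,-0.4]
    - [-0.02,0,0,0,0,0,-0.4]
    - [-0.05,0,0,0,0,0,-0.4]
    - [-0.09,0,0,0,0,0,-0.4]
    - [-0.13,0,0,0,0,0,-0.4]
    - [-0.17,0,0,0,0,0,-0.4]
    - [-0.21,0,0,0,0,0,-0.4]
    - [-0.24,0,0,0,0,0,-0.4]
    - [-0.24,0,0,0,0,0,-0.4]
    - [-0.24,0,0,0,0,0,-0.4]

```text
time: 13.73
tool_pos: [0.5118, 0.1534, 0.3006]
tcp_rot: [-0.004, 1.57, 0.006]
wrist_force: [0.1, 0.4, -1.1]
gripper_width: 0.0276
```

Run:
```python
from h import *
st()
snap('wrist','w8');snap('top','t8');crop('t8',180,140,340,270,5)
# bar location from top depth
P,_=cloud('t8')
print(np.round(P[148:160,240],3).tolist())
go([.656,.1454,.31],.004)
```

```text
time 13.7333
joint_positions [ 6.4400e-02  1.1500e-02  1.6120e+00  9.0000e-04  1.5171e+00 -1.5126e+00]
dq [-0.0002  0.0342  0.0737  0.0004 -0.0073 -0.0002]
effort [ 8.36000e-02 -3.59012e+01 -3.53329e+01 -5.30000e-03  1.39700e-01
  1.00000e-04]
tool_pos [0.5118 0.1534 0.3006]
tcp_rot [-0.0041  1.5698  0.0056]
wrist_force [ 0.0661  0.3969 -1.0739]
ft_torque [ 0.0159 -0.1429 -0.0116]
gripper_width 0.0276
[[0.71, 0.196, 0.005], [0.707, 0.196, 0.005], [0.705, 0.196, 0.001], [0.702, 0.196, 0.004], [0.657, 0.159, 0.22], [0.654, 0.158, 0.226], [0.652, 0.158, 0.225], [0.65, 0.158, 0.224], [0.648, 0.158, 0.225], [0.647, 0.158, 0.219], [0.683, 0.195, 0.003], [0.681, 0.195, 0.001]]
t 13.83 shift [-0.0136 -0.0088  0.1457] turn [ 1.5729 -0.0048  0.004 ] rows>= 3.5159499871152127 12.583152674043385
```

View pics/w8.png

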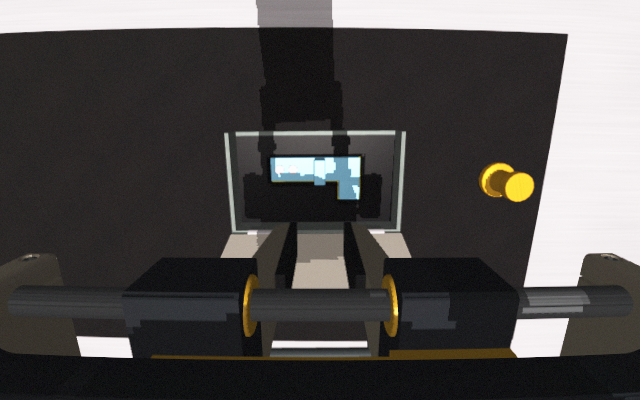

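View pics/t8_c180_140.png

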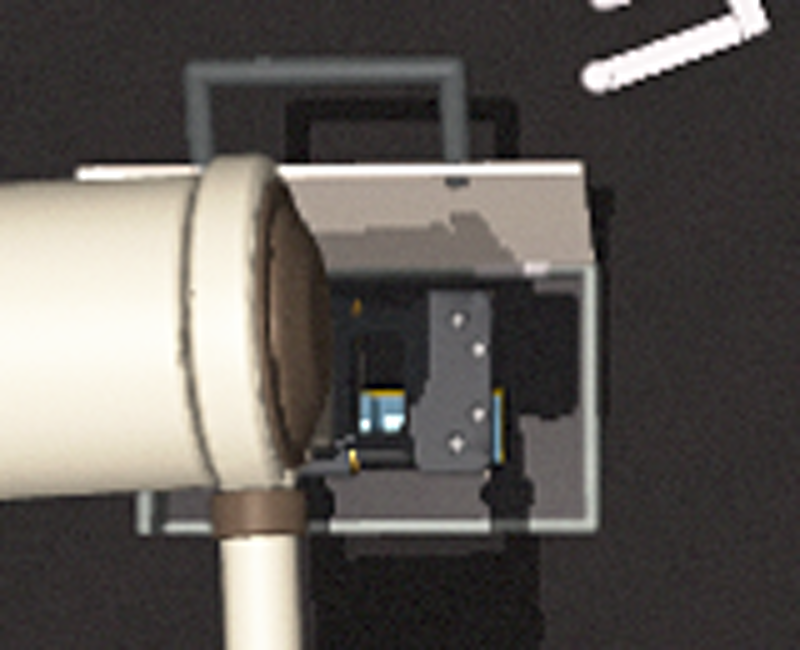

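Emit:
play_rows:
  series:
    - [-0.003,-0.001,0.01,0.1,0,0,-0.5]
    - [-0.006,-0.001,0.02,0.22,0,0,-0.5]
    - [-0.01,-0.002,0.03,0.34,0,0,-0.5]
    - [-0.014,-0.002,0.04,0.46,0,0,-0.5]
    - [-0.014,-0.003,0.05,0.58,0,0,-0.5]
    - [-0.014,-0.003,0.06,0.7,0,0,-0.5]
    - [-0.014,-0.004,0.07,0.82,0,0,-0.5]
    - [-0.014,-0.005,0.08,0.94,0,0,-0.5]
    - [-0.014,-0.006,0.095,1.06,0,0,-0.5]
    - [-0.014,-0.007,0.11,1.18,0,0,-0.5]
    - [-0.014,-0.008,0.12,1.3,0,0,-0.5]
    - [-0.014,-0.009,0.135,1.42,-0.002,0.002,-0.5]
    - [-0.014,-0.009,0.146,1.53,-0.005,0.004,-0.5]
    - [-0.014,-0.009,0.146,1.573,-0.005,0.004,-0.5]
    - [-0.014,-0.009,0.146,1.573,-0.005,0.004,-0.5]
    - [-0.014,-0.009,0.146,1.573,-0.005,0.004,-0.5]
    - [-0.014,-0.009,0.146,1.573,-0.005,0.004,-0.5]

```text
time: 15.25
tool_pos: [0.6563, 0.1453, 0.3114]
tcp_rot: [1.206, 1.211, -1.205]
wrist_force: [0.1, 0.4, 1.0]
gripper_width: 0.0227
```

Run:
```python
from h import *
go([.656,.1450,.211],.004)
snap('wrist','w9')
```

```text
t 15.25 shift [ 0.1004 -0.0004  0.0003] turn [ 0.0014  0.0001 -0.0009] rows>= 2.4065452219528805 0.013186176847341692
```

View pics/w9.png

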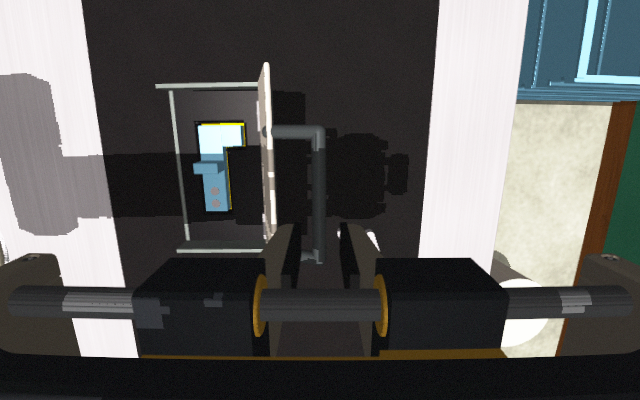

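Bar (319,130–260) lies centred in the finger gap (300–342); the latch sits in its cutout at (215,165). Descend and grip.

Emit:
play_rows:
  series:
    - [0.03,0,0,0,0,0,-0.5]
    - [0.06,0,0,0,0,0,-0.5]
    - [0.085,0,0,0,0,0,-0.5]
    - [0.1,0,0,0,0,0,-0.5]
    - [0.1,0,0,0,0,0,-0.5]
    - [0.1,0,0,0,0,0,-0.5]
    - [0.1,0,0,0,0,0,-1]
    - [0.1,0,0,0,0,0,-1]
    - [0.1,0,0,0,0,0,-1]
    - [0.1,0,0,0,0,0,-1]
  newtons: 25

```text
time: 16.13
tool_pos: [0.658, 0.1453, 0.2145]
tcp_rot: [1.209, 1.207, -1.202]
wrist_force: [-1.2, 0.7, 1.5]
gripper_width: 0.0114
```

Run:
```python
from h import *
st()
b=lambda t:np.array([-.146*np.cos(t)+.037*np.sin(t),.146*np.sin(t)+.037*np.cos(t)])
b0=b(1.8)
for t in np.linspace(1.8,0,20)[1:]:
    d=b(t)-b0; print([round(-d[1],4),round(d[0],4)],round(t,2))
```

```text
time 16.1333
joint_positions [ 0.0385  0.4165  1.311  -0.      1.4082  0.0343]
dq [-0.      0.0018  0.0007  0.0007 -0.0092 -0.0001]
effort [-2.95100e-01 -4.74857e+01 -3.18680e+01  2.06000e-02 -2.52500e-01
  5.91000e-02]
tool_pos [0.658  0.1453 0.2145]
tcp_rot [ 1.209   1.207  -1.2016]
wrist_force [-1.2297  0.7107  1.4743]
ft_torque [-0.0371  0.0197  0.0676]
gripper_width 0.0114
[np.float64(-0.0059), np.float64(-0.013)] 1.71
[np.float64(-0.0106), np.float64(-0.0264)] 1.61
[np.float64(-0.014), np.float64(-0.0403)] 1.52
[np.float64(-0.0161), np.float64(-0.0544)] 1.42
[np.float64(-0.0168), np.float64(-0.0686)] 1.33
[np.float64(-0.0162), np.float64(-0.0829)] 1.23
[np.float64(-0.0142), np.float64(-0.097)] 1.14
[np.float64(-0.011), np.float64(-0.1109)] 1.04
[np.float64(-0.0064), np.float64(-0.1244)] 0.95
[np.float64(-0.0005), np.float64(-0.1374)] 0.85
[np.float64(0.0065), np.float64(-0.1498)] 0.76
[np.float64(0.0147), np.float64(-0.1615)] 0.66
[np.float64(0.024), np.float64(-0.1723)] 0.57
[np.float64(0.0342), np.float64(-0.1823)] 0.47
[np.float64(0.0454), np.float64(-0.1912)] 0.38
[np.float64(0.0573), np.float64(-0.199)] 0.28
[np.float64(0.0699), np.float64(-0.2056)] 0.19
[np.float64(0.0831), np.float64(-0.211)] 0.09
[np.float64(0.0968), np.float64(-0.2152)] 0.0
```

Emit:
play_rows:
  series:
    - [-0.0059,-0.013,0,0,0,0,-1]
    - [-0.0106,-0.0264,0,0,0,0,-1]
    - [-0.014,-0.0403,0,0,0,0,-1]
    - [-0.0161,-0.0544,0,0,0,0,-1]
    - [-0.0168,-0.0686,0,0,0,0,-1]
    - [-0.0162,-0.0829,0,0,0,0,-1]
    - [-0.0142,-0.097,0,0,0,0,-1]
    - [-0.011,-0.1109,0,0,0,0,-1]
    - [-0.0064,-0.1244,0,0,0,0,-1]
    - [-0.0005,-0.1374,0,0,0,0,-1]
    - [0.0065,-0.1498,0,0,0,0,-1]
    - [0.0147,-0.1615,0,0,0,0,-1]
    - [0.024,-0.1723,0,0,0,0,-1]
    - [0.0342,-0.1823,0,0,0,0,-1]
    - [0.0454,-0.1912,0,0,0,0,-1]
    - [0.0573,-0.199,0,0,0,0,-1]
    - [0.0699,-0.2056,0,0,0,0,-1]
    - [0.0831,-0.211,0,0,0,0,-1]
    - [0.0945,-0.215,0,0,0,0,-1]
    - [0.0945,-0.215,0,0,0,0,-1]

```text
time: 17.8
tool_pos: [0.4403, 0.1427, 0.1157]
tcp_rot: [1.202, 1.209, -1.208]
wrist_force: [-5.0, -7.5, -1.0]
gripper_width: 0.011
```

Run:
```python
from h import *
st()
```

```text
time 17.8
joint_positions [ 0.054  -0.0105  2.0116 -0.0042  1.1418  0.0509]
dq [-0.0009 -0.0042 -0.0293  0.0023  0.0435  0.0019]
effort [  2.5091 -29.7749 -31.7686   1.9358  -1.5297   0.0721]
tool_pos [0.4403 0.1427 0.1157]
tcp_rot [ 1.2022  1.2095 -1.2083]
wrist_force [-5.0084 -7.5258 -0.9563]
ft_torque [-1.2291  0.6419  0.0781]
gripper_width 0.011
```

Emit:
play_rows:
  series:
    - [0.002,0,0,0,0,0,-1]
    - [0.004,0,0,0,0,0,-1]
    - [0.005,0,0,0,0,0,-1]
    - [0.005,0,0,0,0,0,-1]

```text
time: 18.13
tool_pos: [0.4394, 0.1427, 0.1119]
tcp_rot: [1.2, 1.212, -1.211]
wrist_force: [-11.5, -8.6, 5.8]
gripper_width: 0.011
```

Run:
```python
from h import *
st()
```

```text
time 18.1333
joint_positions [ 0.0542 -0.0039  2.0134 -0.0043  1.1375  0.0508]
dq [ 0.0013 -0.0006  0.0017  0.0008 -0.0014 -0.0001]
effort [  1.5523 -28.4667 -33.4702   1.9833  -3.5963   0.0922]
tool_pos [0.4394 0.1427 0.1119]
tcp_rot [ 1.1998  1.2124 -1.2112]
wrist_force [-11.4935  -8.6056   5.8353]
ft_torque [-1.3113  1.8113  0.1122]
gripper_width 0.011
```

Emit:
play_rows:
  series:
    - [0.002,0.001,0,0,0,0,-1]
    - [0.004,0.001,0,0,0,0,-1]
    - [0.006,0.001,0,0,0,0,-1]
    - [0.006,0.001,0,0,0,0,-1]
    - [0.006,0.001,0,0,0,0,-1]

```text
time: 18.55
tool_pos: [0.4395, 0.1433, 0.1091]
tcp_rot: [1.198, 1.216, -1.213]
wrist_force: [-28.6, -7.4, 34.7]
gripper_width: 0.011
```

Run:
```python
from h import *
st();snap('wrist','w10')
```

```text
time 18.55
joint_positions [ 0.0551  0.0039  2.012  -0.0035  1.1347  0.0507]
dq [-0.0013 -0.0005  0.0006 -0.0016 -0.0014  0.0028]
effort [ -0.9195 -18.6    -29.6968   1.6471  -8.6815   0.0678]
tool_pos [0.4395 0.1433 0.1091]
tcp_rot [ 1.198   1.2158 -1.213 ]
wrist_force [-28.5972  -7.4209  34.7328]
ft_torque [-1.2948  4.7154  0.0627]
gripper_width 0.011
```

View pics/w10.png

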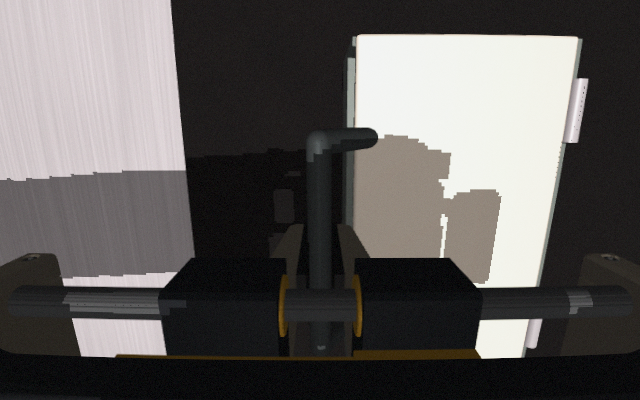

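Emit:
play_rows:
  series:
    - [-0.002,0,0,0,0,0,-1]
    - [-0.004,0,0,0,0,0,-1]
    - [-0.004,0,0,0,0,0,-1]
    - [-0.004,0,0,0,0,0,-0.5]
    - [-0.004,0,0,0,0,0,-0.5]
    - [-0.004,0,0,0,0,0,-0.5]
    - [-0.004,0,0,0,0,0,-0.4]
    - [-0.004,0,0,0,0,0,-0.3]

```text
time: 19.27
tool_pos: [0.4445, 0.1445, 0.1112]
tcp_rot: [1.209, 1.207, -1.202]
wrist_force: [1.0, 0.0, 0.3]
gripper_width: 0.0314
```

Run:
```python
from h import *
st()
```

```text
time 19.2667
joint_positions [ 5.4800e-02  2.3000e-03  2.0087e+00 -1.0000e-04  1.1253e+00  5.0900e-02]
dq [ 0.0001  0.0016  0.0049 -0.0013  0.003  -0.0001]
effort [-3.70000e-03 -2.90249e+01 -2.88903e+01  6.99000e-02 -1.29000e-02
 -1.00000e-04]
tool_pos [0.4445 0.1445 0.1112]
tcp_rot [ 1.2089  1.2074 -1.2024]
wrist_force [0.9952 0.0447 0.3405]
ft_torque [-0.0567 -0.0658 -0.0279]
gripper_width 0.0314
```

Emit:
play_rows:
  series:
    - [0,-0.004,0,0,0,0,-0.3]
    - [0,-0.004,0,0,0,0,-0.3]
    - [-0.02,-0.004,0,0,0,0,-0.3]
    - [-0.05,-0.004,0,0,0,0,-0.3]
    - [-0.09,-0.004,0,0,0,0,-0.3]
    - [-0.13,-0.004,0,0,0,0,-0.3]
    - [-0.16,-0.02,0.03,0,0,0,-0.3]
    - [-0.18,-0.04,0.07,0,0,0,-0.3]
    - [-0.18,-0.06,0.11,0,0,0,-0.3]
    - [-0.18,-0.06,0.15,0,0,0,-0.3]
    - [-0.18,-0.06,0.19,0,0,0,-0.3]
    - [-0.18,-0.06,0.23,0,0,0,-0.3]
    - [-0.18,-0.06,0.27,0,0,0,-0.3]
    - [-0.18,-0.06,0.3,0,0,0,-0.3]
    - [-0.18,-0.06,0.3,0,0,0,-0.3]
    - [-0.18,-0.06,0.3,0,0,0,-0.3]
    - [-0.18,-0.06,0.3,0,0,0,-0.3]

```text
time: 20.68
tool_pos: [0.3842, -0.1553, 0.2903]
tcp_rot: [1.208, 1.209, -1.204]
wrist_force: [0.2, 0.7, 0.2]
gripper_width: 0.0318
```

Run:
```python
from h import *
st()
snap('top','t11');snap('scene','s11');crop('t11',190,180,320,265,6);crop('s11',270,110,400,220,6)
P,ok=cloud('t11')
q=P[199:238,214:290].reshape(-1,3); q=q[(q[:,2]>.07)&(q[:,2]<.14)]
for _ in range(3):
    A=np.c_[q[:,:2],np.ones(len(q))]; c,*_=np.linalg.lstsq(A,q[:,2],rcond=None); r=q[:,2]-A@c; q=q[abs(r)<.008]
print('plane',c,r.std(),np.median(q[:,2]))
```

```text
time 20.6833
joint_positions [-0.6797 -0.3201  1.9256  0.0026  1.534  -0.6836]
dq [ 0.0292 -0.0113  0.0055 -0.001  -0.0017 -0.0021]
effort [-1.10870e+00 -2.01269e+01 -3.33899e+01  1.90000e-03  1.02000e-02
 -6.70000e-03]
tool_pos [ 0.3842 -0.1553  0.2903]
tcp_rot [ 1.2085  1.2091 -1.2036]
wrist_force [0.1964 0.6822 0.199 ]
ft_torque [-0.048  -0.1062  0.0192]
gripper_width 0.0318
plane [-0.00172269 -0.00010031  0.08942563] 0.0021096160461266415 0.08850788006463571
```

View pics/t11.png

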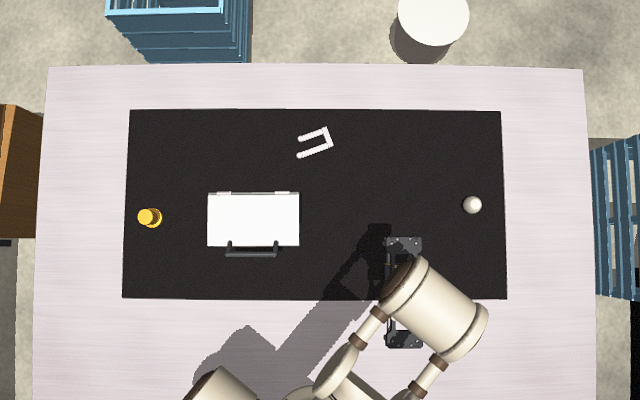

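View pics/s11_c270_110.png

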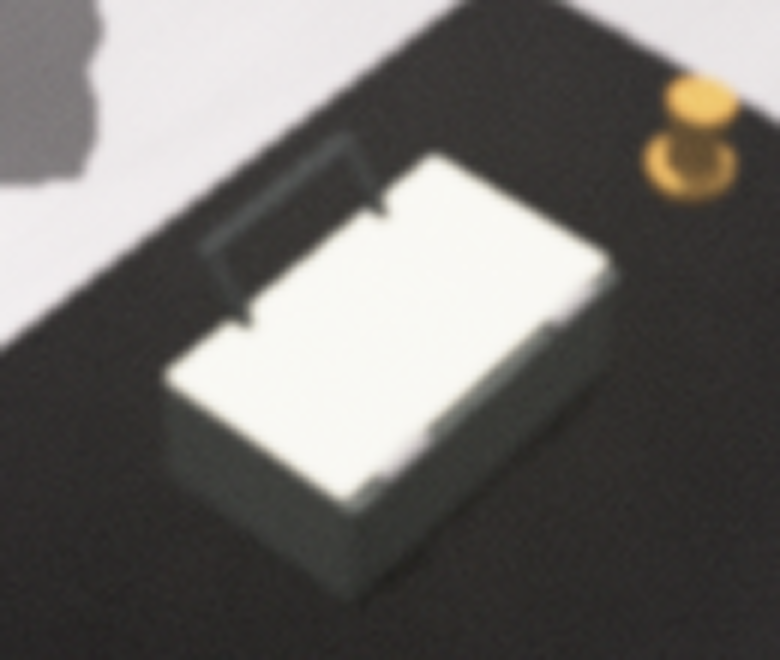

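Flap plane slope is 0.002 rad (closed). The egg (472,205), plug (149,217) and clip (316,143) are at the same pixels as at the start, and the arm is clear.

Run:
```python
from h import *
print(bot.sign_off())
```

```text
the job is handed in; nothing more can be done
None
```

The latch is pressed home in the foam, fin up, and the flap is closed and released. I handed the job in at about 21 s of the 72 s allowed.

- **Flap opening:** I pinched the bar and swung the flap to about 1.8 rad. It stayed there while I placed the latch.
- **Latch:** I gripped it by the fin, turned it 132°, and corrected its position from the wrist camera. It stopped hard with the hand at 0.0656 m, against 0.066 m expected for fully home. The press read 47 N upward at the wrist (about 52 N in all), under the 120 N limit. A picture after release showed it seated.
- **Flap closing:** I pushed the bar down until it stopped hard, at about 46 N in all, then let go. The last depth check gave a flap slope of about 0.002 rad, which is closed.
- **Bystanders and arm:** The egg, plug and clip sit at the same pixels as at the start. The arm ended well clear, with no contact force.

**Checks that disagreed:** The top and wrist cameras differed by about 1–2 mm, so I used the wrist view for the final fit. On both bar grips the bar stood a few millimetres off its predicted place. Neither mattered to the result.

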